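# Fit the long flow cell in the covered detector

## Robot

A 7-joint arm with a two-finger parallel gripper is mounted at the origin on the work surface. World frame = base frame: x ahead of the robot, y to its left, z up, the work surface at z = 0. Lengths are in m, angles in rad, forces in N, time in s.
With the tool pointing down it reaches from about 0.4 to 0.85 m from the base axis. Payload 10.4 kg.
Tool frame: the origin (TCP) lies between the finger pads; the fingertips stand 19 mm ahead of it and the grasp point (between the pads) is the TCP (manip.tips_ahead is the distance from the TCP to the fingertips, in m); z points along the fingers, y is the line along which they close (so a half turn about z gives the same grasp; the last joint's range is limited). The gripper opens to 85 mm and grips with 20 to 120 N. Pads are 22 mm wide; open, the fingers measure 114 mm over their backs; the gripper's body (76 mm by 85 mm) begins 54 mm behind the grasp point. The pads swing forward as they close: fully open they stand 13 mm farther back than shut.
Start: joints at [-1.23, 0.332, -0.065, 1.46, 0.022, 1.35, -0.088], TCP at [0.222, 0.584, 0.25] pointing down, gripper open.
Joint ranges: [-2.6, 2.6], [-0.5, 2.12], [-1.47, 1.34], [0.16, 2.42], [-1.27, 4.41], [0.06, 2.06], [-2.6, 2.6]. Speed limits (rad/s): [2.22, 2.22, 2.79, 2.79, 3.14, 3.14, 3.14].

## Interface

Orientations are given as a unit quaternion [x, y, z, w].
In Python, from workcell import manip, viewer gives the robot as it stands.
- The arm moves only by the tool arm_command, never from a script. Its argument "series" is text: rows parted by semicolons, each of 5 numbers parted by spaces: the closure, from 0 (fully open) to 1 (shut), then the shift along the tool's x, y, z normalised to -1 to 1, where 1 is 0.4 m, then the turn about the tool's z normalised to -1 to 1, where 1 is 180 degrees. In form: jaw tx ty tz spin; .... A call has exactly 10 rows; each row shifts and turns the commanded pose from where the row before left it, along the tool's axes as they then stand; what a row does not reach is not made up. A row lasts 1/8 s, in which the tool goes at most 62.5 mm and 10.7 degrees, less where a joint would pass 70% of its speed; a pose out of reach is approached as far as the arm can. A call with a number of a shift or a turn outside -1 to 1 is refused whole. A call with a gripper value outside its range is refused whole. The fingers move at their own pace and stop on an object; "newtons" is the grip in N (left out, the last holds). Time passes only in rows, so rows that do not move let the fingers close, or fill a call up. It gives the time, the measured TCP pose, the force, the opening and the grip force at its end, in the units of the state.
- manip.get_obs(): the state, without advancing time (a new reading comes with each control period).
- viewer.camera(name): name is "scene" or "top" or "wrist"; returns a dict with "pixels" (400x640x3 uint8, red, green, blue), "intrinsics" (3x3 intrinsics, pixels), "extrinsics" (4x4, takes a point from world to camera coordinates). Camera axes: x right, y up, looking along -z (the intrinsics and any distortion apply to the point x, -y, -z); pixel columns grow to the right and rows downward; lengths in m; the calibration is good to about 2 mm. A picture is of the moment at which its call begins. There is no depth.
- manip.hand_in(): hands the job in; it is judged then, once.
The state is a dict: "clock": time; "joint_pos": joint angles; "joint_velocities": joint speeds; "tau": joint torques, N m; "position": TCP position; "ee_rot": TCP orientation; "ft_force": force on the tool from outside, world axes, zero at the start; "torque": the same for the moment, N m; "grip_width": opening from 0.0 (shut) to 1.0 (fully open); "grasp_force": force on a finger pad.
Only numpy, scipy, OpenCV 4.12 (cv2) and the standard library are available. Lean on these libraries where they do the work, as an engineer would, in place of code of your own. Each camera call takes 0.05 s, during which the arm holds its last target. There are 200 camera calls.

## Task

Lift the loose grey dust cover off the detector and stand it upright, open side down, on the rubber mat. Then take the longer of the two flow cells from the rack (there it can be held only by its ends), put it down upright on the mat and let go, take it again by its long sides, and press it into the detector's pocket until its top is flush with the two end cheeks, without forcing it. Leave the cover standing on the mat, and leave the short cell in its channel and the bottle, jar and wrench where they are.

Things in the scene. Friction and masses are not known exactly. Their poses are not given: they have to be found in the camera images.
- detector: White box, 170 (own x) x 150 (own y) x 50 mm high, fixed, black panel on its -x side. Origin: centre of underside. Mid-deck, along x, a pocket 59 x 32 mm, sunk 16 mm below the deck (hard floor 34 mm over the origin), 4 mm 45-degree lead-ins on its long edges. At each x end a cheek 14 x 40 mm stands 20 mm above the deck, with like 5 mm lead-ins; y sides open. The cover hides all this at the start.
- pocket (a point): Centre of the pocket, level with the tops of the two cheeks: 70 mm above the detector's origin, 20 mm above the deck, 36 mm above the pocket's hard floor. Axes as the detector's.
- contact_plate (a joint): Brass plate 50 x 24 mm in the pocket's floor; its travel down in m, 0 (up, 6 mm over the hard floor) to 0.006 (down). Starts at 0 to 0.0015. Friction-held, no spring: about 10 N pushes it down and it stays. Until then the cell stands up to 6 mm proud of the cheeks.
- cover: Loose grey dust cover, an upside-down open box 97 (own x) x 50 (own y) x 42 mm high, walls 3 mm, about 90 g. Origin: centre of its open underside. Stands on the deck over the cheeks with 2 mm play, x along the detector's x; raise it more than 20 mm straight up to clear them. No handle: take it across its 50 mm width.
- rack: Aluminium rack, fixed: base 56 (own x) x 77 (own y) x 10 mm; three walls 5 mm thick along x at y = -36, 0, 36 mm, up to 44 mm height, make two 31 mm channels at y = -18 and 18 mm, open at both x ends. Origin: centre of underside.
- cell: The long flow cell: steel block 56 (own x) x 28 (own y) x 36 mm high, about 120 g, the same either way round. Origin: centre of underside. Starts in either channel of the rack, standing on the base (10 mm up), x along the channel, ends level with the rack's ends, top 2 mm above the walls.
- cell_top (a point): Centre of the long cell's flat top, 36 mm above its origin.
- short_cell: The short flow cell, to be left in its channel: steel block 40 x 28 x 24 mm high in the rack's other channel. Origin: centre of its underside.
- mat: Grey rubber mat fixed flat on the bench, 280 (x) x 150 (y) x 4 mm thick. Origin: centre of its underside.
- bottle: Bystander: amber bottle, 52 mm across, 95 mm high. Origin: centre of its underside.
- jar: Bystander: glass jar with white cap, 56 mm across, 60 mm high. Origin: centre of its underside.
- wrench: Bystander: small wrench, 140 mm long, lying on the bench.
Mind the look-alikes: they are no part of the job. What is shaped like the cell but blue or yellow is not meant.

How it is judged:
On the way, in this order (a step that is already met when the one before it is completed fails the run):
1. the cover stands upright on the mat, let go (x of cover in the frame of mat between -0.135 and 0.135 m and y of cover in the frame of mat between -0.07 and 0.07 m and z of cover in the frame of mat between 0.002 and 0.008 m and angle between cover's own z axis and vertical below 0.06 rad and contact force between the fingers and cover below 0.1 N and linear speed of cover below 0.02 m/s), for 0.2 s.
2. the long cell stands upright on the mat, let go (x of cell in the frame of mat between -0.14 and 0.14 m and y of cell in the frame of mat between -0.075 and 0.075 m and z of cell in the frame of mat between 0.002 and 0.008 m and angle between cell's own z axis and vertical below 0.06 rad and contact force between the fingers and cell below 0.1 N and linear speed of cell below 0.02 m/s), for 0.2 s.
At the end, for the whole second after the job is handed in: Long cell released in the pocket: top within 4 mm of centre, at most 1.8 mm proud of the cheeks, upright (0.05 rad), along the pocket (0.12 rad). Cover upright (0.06 rad) on the mat, released, its centre 5 mm or more inside the edges. All at rest; short cell within 30 mm of its start (all of step 1 and horizontal distance between cell_top and pocket below 0.004 m and z of cell_top in the frame of pocket between -0.004 and 0.0018 m and angle between cell's own z axis and vertical below 0.05 rad and angle between the x axis of cell and the x axis of detector, either way round below 0.12 rad and contact force between the fingers and cell below 0.1 N and linear speed of cell below 0.02 m/s and distance of short_cell from where it was at the start of the episode below 0.03 m); the robot touches nothing.
It fails at once if the long cell is pressed into the detector with more than 60 N (contact force between cell and detector above 60 N).
It fails at once if the bottle, the jar, the wrench or the short cell is moved more than 30 mm (distance of any of bottle, jar, wrench, short_cell from where it was at the start of the episode above 0.03 m).
It also fails if it takes over 61 s, if anything falls off the work surface, if the arm or the gripper's body presses on something with over 40 N, if the wrist force passes 120 N, or if a joint passes its speed limit or range.

## Working session

There is one attempt and no reset: what is moved stays moved. The work goes in short steps, Python scripts to look and compute and a tool call to move; the robot and the scene stay as the last step left them, time stands still between calls to the robot, and variables do not carry over. Pictures are saved under pics/ and viewed, at most 10 in all, crops included, and the job is handed in when it is done.

Besides the shell and the picture viewer there is one more tool, called as a command line: name --argument value ..., lists and objects as JSON in quotes. arm_command: Moves the arm, as the interface text tells. Scaled input: -1 to 1 covers 0.4 m each way for a shift and 180 degrees each way for a turn. Its arguments: {"type":"object","properties":{"series":{"type":"string"},"newtons":{"type":"number"}},"required":["series"]}

```bash
ls; mkdir -p pics; cat > h.py <<'E'
import numpy as np, cv2
from workcell import manip, viewer
def grab(name, tag):
    c=viewer.camera(name); np.savez(f'pics/{tag}.npz',**c)
    cv2.imwrite(f'pics/{tag}.png',c['pixels'][:,:,::-1]); return c
def load(tag): return dict(np.load(f'pics/{tag}.npz'))
def ray(c,u,v):
    K,E=c['intrinsics'],c['extrinsics']; d=np.linalg.inv(K)@[u,v,1.]; d=np.array([d[0],-d[1],-d[2]])
    R,t=E[:3,:3],E[:3,3]; return -R.T@t, R.T@d
def onplane(c,u,v,z):
    o,d=ray(c,u,v); return o+d*(z-o[2])/d[2]
def proj(c,P):
    p=c['extrinsics'][:3,:3]@np.asarray(P)+c['extrinsics'][:3,3]; q=c['intrinsics']@[p[0],-p[1],-p[2]]; return q[:2]/q[2]
def tri(obs):
    A=0;b=0
    for c,u,v in obs:
        o,d=ray(c,u,v); d/=np.linalg.norm(d); M=np.eye(3)-np.outer(d,d); A=A+M;b=b+M@o
    return np.linalg.solve(A,b)
E
python3 - <<'E'
from h import *
for n in('scene','top'):
    c=grab(n,n+'0'); print(n,c['intrinsics'].round(1).tolist(),c['extrinsics'].round(3).tolist(), [k for k in c])
a=np.hstack  # side by side
s=manip.get_obs(); print(s)
E
```

```text
pics
scene [[400.9, 0.0, 321.0], [0.0, 400.9, 194.8], [0.0, 0.0, 1.0]] [[0.775, 0.632, -0.012, -0.46], [-0.471, 0.591, 0.655, 0.251], [0.421, -0.502, 0.756, -1.293], [0.0, 0.0, 0.0, 1.0]] ['pixels', 'intrinsics', 'extrinsics']
top [[485.0, 0.0, 317.8], [0.0, 485.0, 203.4], [0.0, 0.0, 1.0]] [[-0.03, -0.999, -0.013, 0.035], [0.99, -0.031, 0.138, -0.601], [-0.138, -0.009, 0.99, -1.229], [0.0, 0.0, 0.0, 1.0]] ['pixels', 'intrinsics', 'extrinsics']
{'clock': 0.1, 'joint_pos': array([-1.22960039,  0.33280672, -0.06468879,  1.46086505,  0.02161399,
        1.34990923, -0.08849735]), 'joint_velocities': array([-5.53664907e-05, -3.78140346e-03, -1.76898301e-03, -3.76670332e-03,
        7.00728216e-04, -1.13368746e-03,  6.61799337e-04]), 'tau': array([ 1.09454711e-03, -6.26741338e+01,  4.86365310e-02, -3.92430961e+01,
        1.60571246e-02,  6.86324638e-03, -8.30106970e-07]), 'position': array([0.22228974, 0.5837937 , 0.249593  ]), 'ee_rot': array([ 1.80889381e-01,  9.83503235e-01, -6.41408975e-04, -7.90833258e-05]), 'ft_force': array([ 0.62657894, -0.12920145,  0.11745902]), 'torque': array([ 0.00081   , -0.00064986, -0.00948995]), 'grasp_force': 0.0, 'grip_width': 0.9984990246837332}
```

View pics/top0.png

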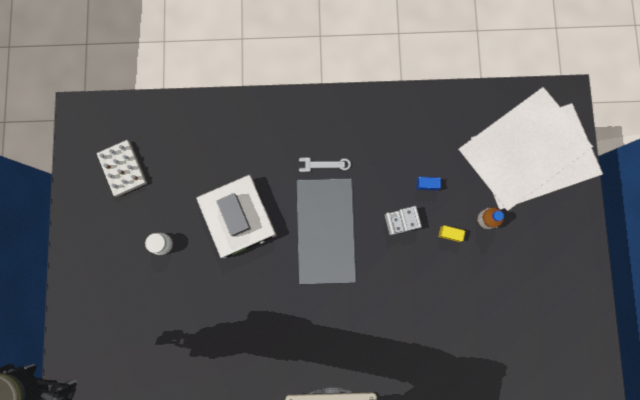

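View pics/scene0.png

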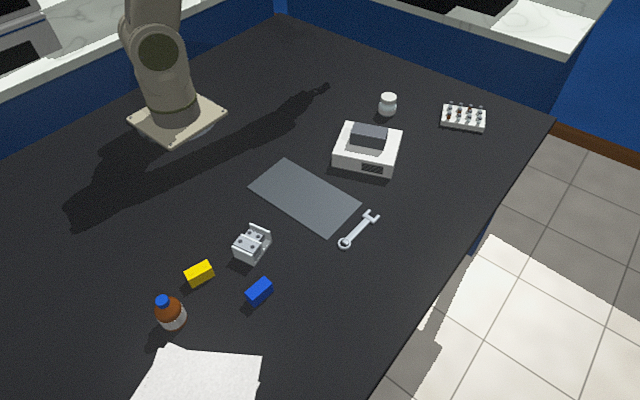

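Top view: detector with grey cover at about (237,216), mat (326,231), rack (404,220) with two steel cells, look-alikes blue (429,183) and yellow (453,233), jar (159,244), bottle (491,218), wrench (325,165). The scene view agrees: cover (369,138), rack (252,243), mat (305,197).

```bash
cat >> h.py <<'E'
from scipy.spatial.transform import Rotation as Rot
def cmd(target, yaw_y=None):
    """shift in tool axes (normalised) to a world target; yaw_y: wanted world direction (deg) of tool y, mod 180"""
    s=manip.get_obs(); R=Rot.from_quat(s['ee_rot']); d=R.inv().apply(np.array(target)-s['position'])
    ty=R.apply([0,1,0]); a=np.degrees(np.arctan2(ty[1],ty[0]))
    print('pos',s['position'].round(4),'tool y deg',round(a,2),'tz',R.apply([0,0,1]).round(4),'shift norm',(d/.4).round(4),'m',d.round(4),'clock',round(s['clock'],2),'q7',s['joint_pos'].round(2))
    if yaw_y is not None:
        t=(yaw_y-a+90)%180-90; print('spin (tool z down: -turn)',round(-t/180,4),'turn deg',round(t,2))
E
python3 - <<'E'
from h import *
c=load('top0'); 
for n,u,v,z in[('cover',232,215,.09),('mat tl',297,180,.004),('mat tr',352,179,.004),('mat br',355,283,.004),('mat bl',299,283,.004),('rack',404,220,.046),('wrench',325,165,0.005),('bottle',491,218,.09),('jar',159,244,.06)]:
    print(n,onplane(c,u,v,z).round(3))
p=onplane(c,232,215,.09); cmd([p[0],p[1],.25])
w=grab('wrist','w0'); s=manip.get_obs(); R=Rot.from_quat(s['ee_rot'])
E=w['extrinsics'];o=-E[:3,:3].T@E[:3,3]; print('cam in tool',R.inv().apply(o-s['position']).round(3),'look in tool',R.inv().apply(-E[2,:3]).round(3), w['intrinsics'][0,0])
E
```

```text
cover [0.572 0.233 0.09 ]
mat tl [0.673 0.072 0.004]
mat tr [ 0.671 -0.078  0.004]
mat br [ 0.392 -0.075  0.004]
mat bl [0.396 0.073 0.004]
rack [ 0.55  -0.205  0.046]
wrench [ 0.711 -0.006  0.005]
bottle [ 0.544 -0.415  0.09 ]
jar [0.507 0.426 0.06 ]
pos [0.2223 0.5838 0.2496] tool y deg 69.16 tz [-4.0e-04 -1.2e-03 -1.0e+00] shift norm [-1.129e+00 -5.087e-01 -3.000e-04] m [-4.516e-01 -2.035e-01 -1.000e-04] clock 0.1 q7 [-1.23  0.33 -0.06  1.46  0.02  1.35 -0.09]
cam in tool [ 0.083  0.001 -0.123] look in tool [-0.324 -0.     0.946] 323.7926691517331
```

arm_command --series "0 -0.113 -0.051 0 0;0 -0.113 -0.051 0 0;0 -0.113 -0.051 0 0;0 -0.113 -0.051 0 0;0 -0.113 -0.051 0 0;0 -0.113 -0.051 0 0;0 -0.113 -0.051 0 0;0 -0.113 -0.051 0 0;0 -0.113 -0.051 0 0;0 -0.113 -0.051 0 0" --newtons 30

```text
clock: 1.4
position: [0.5731, 0.2314, 0.2502]
ee_rot: [0.181, 0.984, -0.0, -0.0]
ft_force: [0.6, 0.3, 0.5]
grip_width: 0.995
grasp_force: 0.0
```

```bash
python3 - <<'E'
from h import *
cmd([.572,.233,.25],115)
grab('wrist','w1')
E
```

```text
pos [0.5731 0.2314 0.2502] tool y deg 69.17 tz [-2.e-04  0.e+00 -1.e+00] shift norm [0.0039 0.0027 0.0004] m [0.0016 0.0011 0.0002] clock 1.4 q7 [-0.64  0.32  0.23  1.49 -0.07  1.34  0.8 ]
spin (tool z down: -turn) -0.2546 turn deg 45.83
```

View pics/w1.png

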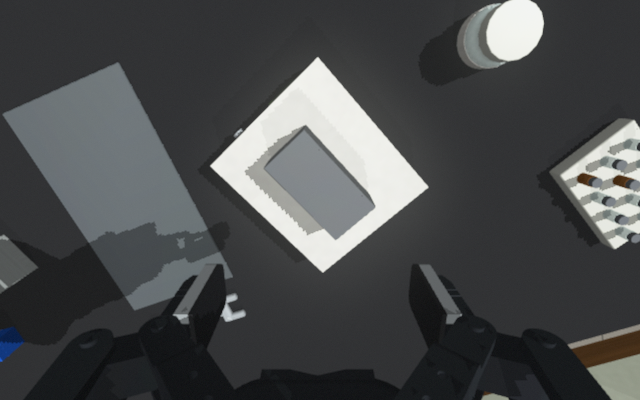

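Wrist view: white detector deck corners near (318,57), (428,186), (323,271), (210,165); cover roof corners near (306,126), (374,205), (336,238), (266,163); jar (515,30); mat to the left.

```bash
cat >> h.py <<'E'
def quads(c,mask,amin=60):
    cs,_=cv2.findContours(mask.astype(np.uint8)*255,cv2.RETR_EXTERNAL,cv2.CHAIN_APPROX_NONE); out=[]
    for k in cs:
        if cv2.contourArea(k)<amin: continue
        h=cv2.convexHull(k)
        for e in np.linspace(.01,.12,23):
            q=cv2.approxPolyDP(h,e*cv2.arcLength(h,True),True)
            if len(q)<=4: break
        out.append((cv2.contourArea(k),cv2.minAreaRect(k),q[:,0]))
    return sorted(out,key=lambda t:-t[0])
E
python3 - <<'E'
from h import *
c=load('w1'); p=c['pixels']
for n,u,v in[('roof',320,180),('roof2',290,160),('side',300,180),('side long',340,150),('shadow',270,190),('shadow2',310,220),('deck',360,110),('mat',110,160),('bench',300,300),('matshadow',150,250),('side r',355,225)]: print(n,p[v,u])
print(p[180,255:385:4].mean(1).astype(int)); print(p[110:250:4,320].mean(1).astype(int))
g=p.astype(int).mean(2)
for q in quads(c,g>200,2000): print('white',q[0],q[2].tolist())
# sensor: top view
t=load('top0'); print(t['pixels'][210:222:3,215:255:3].mean(2).astype(int))
E
```

```text
roof [133 137 141]
roof2 [134 137 140]
side [131 135 139]
side long [230 231 225]
shadow [162 163 157]
shadow2 [165 166 161]
deck [239 240 235]
mat [111 119 123]
bench [55 56 57]
matshadow [69 74 77]
side r [234 235 230]
[159 160 159 160 161 131 135 135 134 135 136 135 136 135 137 136 137 136
 136 136 136 136 136 136 104  94 228 227 236 235 235 235 236]
[234 228 229 230 230 228 227 228  95  99 138 138 139 138 136 137 137 137
 136 135 136 135 136 135 135 136 134 135 135 155 213 236 234 235 234]
white 23129.0 [[317, 58], [427, 186], [323, 271], [211, 166]]
white 2586.5 [[534, 3], [536, 44], [498, 57], [490, 19]]
[[224 216 145 143 143 141 141 141 142  83 164 165 164 166]
 [225 218 181 142 142 142 142 141 141 112 149 165 165 164]
 [225 215 210 144 143 142 142 142 142 141 103 165 164 164]
 [225 218 215 161 143 142 142 142 141 141 105 160 165 164]]
```

```bash
cat >> h.py <<'E'
def rooffind(c,near):
    p=c['pixels'].astype(int); g=p.mean(2); m=(g>118)&(g<150)&(p[...,2]-p[...,0]>3)
    m=cv2.morphologyEx(m.astype(np.uint8),cv2.MORPH_OPEN,np.ones((3,3)))
    return min(quads(c,m,200),key=lambda q:np.hypot(q[1][0][0]-near[0],q[1][0][1]-near[1]))
def ordq(q,c,z): # order corner pixels by world angle
    P=np.array([onplane(c,*x,z) for x in q]); a=np.arctan2(*(P-P.mean(0))[:,1::-1].T); i=np.argsort(a); return np.array(q,float)[i],P[i]
E
python3 - <<'E'
from h import *
w,t=load('w1'),load('top0')
def rep(n,qw,qt,z):
    a,A=ordq(qw,w,z); b,B=ordq(qt,t,z)
    T=np.array([tri([(w,*x),(t,*y)]) for x,y in zip(a,b)])
    print(n,'tri z',T[:,2].round(4),'mean',T.mean(0).round(4)); 
    for nm,P in(('wrist',A),('top',B)):
        e=[P[(i+1)%4]-P[i] for i in range(4)]; print('  ',nm,'ctr',P.mean(0).round(4),[(round(np.linalg.norm(x)*1e3,1),round(np.degrees(np.arctan2(x[1],x[0]))%180,1)) for x in e])
rw,rt=rooffind(w,(320,182)),rooffind(t,(232,215)); print(rw[0],rw[1],rw[2].tolist(),rt)
rep('roof',cv2.boxPoints(rw[1]),cv2.boxPoints(rt[1]),.092)
rep('roof poly',rw[2],rt[2],.092)
dw=[q for q in quads(w,w['pixels'].mean(2)>200,2000)][0][2]
m=(t['pixels'].mean(2)>150); m[:,:190]=0;m[:,285:]=0;m[:170]=0;m[260:]=0
dt=quads(t,m,1000)[0]; rep('deck',dw,dt[2],.05)
p=t['pixels'].astype(int); g=p.mean(2); print(g[200,305:350:6]); m=(g>75)&(g<130)&(p[...,2]-p[...,0]>3); m[:,:285]=0;m[:,370:]=0;m[:170]=0;m[290:]=0
q=quads(t,m,1000)[0]; a,A=ordq(q[2],t,.004); print('mat',A.round(4),A.mean(0))
E
```

```text
5380.5 ((319.18096923828125, 186.79542541503906), (104.35707092285156, 55.330989837646484), 47.202598571777344) [[303, 131], [373, 205], [338, 237], [265, 169]] (451.5, ((232.4447021484375, 213.81881713867188), (36.7006950378418, 18.247446060180664), 67.83365631103516), array([[234, 195],
       [244, 228],
       [231, 233],
       [219, 200]], dtype=int32))
roof tri z [0.0891 0.1023 0.082  0.0744] mean [0.5761 0.2336 0.087 ]
   wrist ctr [0.5768 0.2346 0.092 ] [(np.float64(99.1), np.float64(19.6)), (np.float64(53.4), np.float64(115.4)), (np.float64(95.1), np.float64(22.0)), (np.float64(49.1), np.float64(111.2))]
   top ctr [0.5749 0.2315 0.092 ] [(np.float64(93.7), np.float64(21.4)), (np.float64(45.8), np.float64(110.8)), (np.float64(93.6), np.float64(21.7)), (np.float64(45.4), np.float64(110.6))]
roof poly tri z [0.112  0.0907 0.0682 0.0779] mean [0.5764 0.2353 0.0872]
   wrist ctr [0.5756 0.2356 0.092 ] [(np.float64(94.0), np.float64(24.1)), (np.float64(45.4), np.float64(114.9)), (np.float64(92.8), np.float64(22.6)), (np.float64(47.8), np.float64(113.4))]
   top ctr [0.5744 0.232
[... 191 characters left out ...]
0.0415 0.0362] mean [0.5768 0.2347 0.0428]
   wrist ctr [0.5762 0.2353 0.05  ] [(np.float64(167.9), np.float64(22.4)), (np.float64(147.7), np.float64(112.4)), (np.float64(167.7), np.float64(22.3)), (np.float64(148.1), np.float64(112.3))]
   top ctr [0.576  0.2328 0.05  ] [(np.float64(168.2), np.float64(23.0)), (np.float64(144.8), np.float64(112.0)), (np.float64(170.0), np.float64(21.6)), (np.float64(148.9), np.float64(112.7))]
[127.33333333 127.33333333 126.66666667 126.66666667 126.33333333
 126.33333333 126.33333333 125.        ]
mat [[ 0.397  -0.0749  0.004 ]
 [ 0.6734 -0.0725  0.004 ]
 [ 0.6699  0.0744  0.004 ]
 [ 0.3961  0.0729  0.004 ]] [ 5.34101397e-01 -5.40940705e-05  4.00000000e-03]
```

arm_command --series "0 -0.0024 0.0105 0 0;0 0 0 0.05 -0.048;0 0 0 0.05 -0.048;0 0 0 0.05 -0.048;0 0 0 0.05 -0.048;0 0 0 0.05 -0.048;0 0 0 0.02 0;0 0 0 0 0;0 0 0 0 0;0 0 0 0 0"

```text
clock: 2.7
position: [0.5749, 0.2365, 0.1432]
ee_rot: [-0.193, 0.981, 0.0, 0.001]
ft_force: [-0.1, 0.9, 0.3]
grip_width: 1.001
grasp_force: 0.0
```

```bash
python3 - <<'E'
from h import *
cmd([.5755,.235,.080],112.3)
w=grab('wrist','w2'); r=rooffind(w,proj(w,[.5755,.235,.092])); print(r[0],r[1],r[2].tolist(),proj(w,[.5755,.235,.092]))
for P in (cv2.boxPoints(r[1]),r[2]):
    a,A=ordq(P,w,.092); e=[A[(i+1)%4]-A[i] for i in range(4)]; print(A.mean(0).round(4),[(round(np.linalg.norm(x)*1e3,1),round(np.degrees(np.arctan2(x[1],x[0]))%180,1)) for x in e])
w1=load('w1');r1=rooffind(w1,(320,182)); a,_=ordq(r1[2],w1,.092); b,_=ordq(r[2],w,.092); print([tri([(w1,*x),(w,*y)]).round(4) for x,y in zip(a,b)])
E
```

```text
pos [0.5749 0.2365 0.1432] tool y deg 112.31 tz [ 1.1e-03  7.0e-04 -1.0e+00] shift norm [ 0.0003 -0.0042  0.1579] m [ 0.0001 -0.0017  0.0632] clock 2.7 q7 [-0.55  0.4   0.11  1.61 -0.05  1.14  1.53]
spin (tool z down: -turn) 0.0001 turn deg -0.01
8112.5 ((313.0, 230.5), (147.0, 88.0), 90.0) [[357, 157], [350, 304], [275, 303], [269, 157]] [312.94476707 235.67911574]
[0.5759 0.2352 0.092 ] [(np.float64(95.4), np.float64(19.6)), (np.float64(56.4), np.float64(112.3)), (np.float64(95.4), np.float64(24.6)), (np.float64(48.0), np.float64(112.3))]
[0.5758 0.235  0.092 ] [(np.float64(94.5), np.float64(21.9)), (np.float64(48.0), np.float64(111.4)), (np.float64(95.3), np.float64(21.9)), (np.float64(48.0), np.float64(112.3))]
[array([0.5421, 0.1947, 0.0892]), array([0.6317, 0.232 , 0.0863]), array([0.6083, 0.2741, 0.0952]), array([0.5228, 0.2392, 0.0935])]
```

View pics/w2.png

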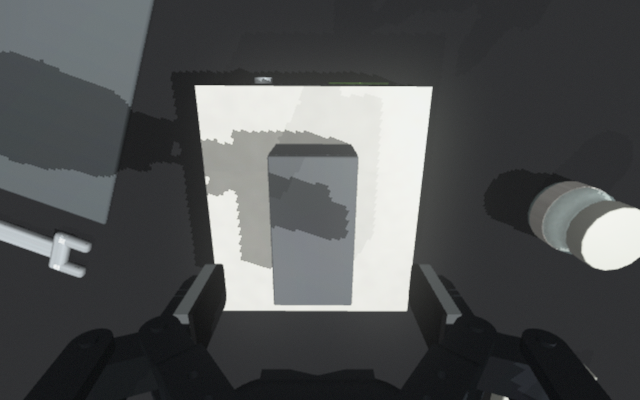

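The cover roof is centred at (313,230) between the open fingers, square to them; two wrist views put its top at about 0.091 m. Descend and grip.

arm_command --series "0 0.0015 -0.004 0.04 0;0 0 0 0.04 0;0 0 0 0.04 0;0 0 0 0.037 0;0 0 0 0 0;0.8 0 0 0 0;0.8 0 0 0 0;0.8 0 0 0 0;0.8 0 0 0 0;0.8 0 0 0 0" --newtons 30

```text
clock: 4.0
position: [0.5752, 0.2347, 0.0804]
ee_rot: [-0.194, 0.981, 0.0, 0.001]
ft_force: [-0.3, -0.5, 6.7]
grip_width: 0.578
grasp_force: 32.4
```

arm_command --series "0.8 0 0 -0.05 0;0.8 0 0 -0.05 0;0.8 0 0 -0.05 0;0.8 0 0 -0.05 0;0.8 0.028 -0.09 0 0;0.8 0.028 -0.09 0 0;0.8 0.028 -0.09 0 0;0.8 0.028 -0.09 0 0;0.8 0.028 -0.09 0 0;0.8 0.028 -0.09 0 0"

```text
clock: 5.25
position: [0.5949, 0.008, 0.1608]
ee_rot: [-0.194, 0.981, 0.0, 0.001]
ft_force: [-0.5, 0.6, 0.3]
grip_width: 0.58
grasp_force: 31.8
```

```bash
python3 - <<'E'
from h import *
cmd([.595,.01,.0352])
E
```

```text
pos [0.5949 0.008  0.1608] tool y deg 112.36 tz [ 1.1e-03  4.0e-04 -1.0e+00] shift norm [-0.0018  0.0045  0.3141] m [-0.0007  0.0018  0.1256] clock 5.25 q7 [-0.26  0.33  0.21  1.67 -0.07  1.15  1.93]
```

arm_command --series "0.8 0 0 0.06 0;0.8 0 0 0.06 0;0.8 0 0 0.06 0;0.8 0 0 0.06 0;0.8 0 0 0.04 0;0.8 0 0 0.024 0;0.8 0 0 0.01 0;0.8 0 0 0 0;0 0 0 0 0;0 0 0 0 0"

```text
clock: 6.5
position: [0.595, 0.0093, 0.0343]
ee_rot: [-0.194, 0.981, 0.0, 0.0]
ft_force: [-0.4, -0.2, -0.3]
grip_width: 0.975
grasp_force: 0.0
```

arm_command --series "0 0 0 0 0;0 0 0 -0.095 0;0 0 0 -0.12 0;0 0 0 -0.12 0;0 0 0 -0.12 0;0 0.0616 -0.0905 0 0;0 0.0616 -0.0905 0 0;0 0.0616 -0.0905 0 0;0 0.0616 -0.0905 0 0;0 0.0616 -0.0905 0 0"

```text
clock: 7.75
position: [0.5491, -0.2064, 0.216]
ee_rot: [-0.194, 0.981, 0.0, 0.0]
ft_force: [0.5, 0.6, -0.0]
grip_width: 1.001
grasp_force: 0.0
```

```bash
python3 - <<'E'
from h import *
cmd([.55,-.205,.2])
grab('wrist','w3');grab('top','top1')
E
```

```text
pos [ 0.5491 -0.2064  0.216 ] tool y deg 112.36 tz [ 4.e-04  1.e-04 -1.e+00] shift norm [-0.0033  0.0024  0.0401] m [-0.0013  0.0009  0.016 ] clock 7.75 q7 [-0.    0.27  0.34  1.63 -0.1   1.25  2.32]
```

View pics/w3.png

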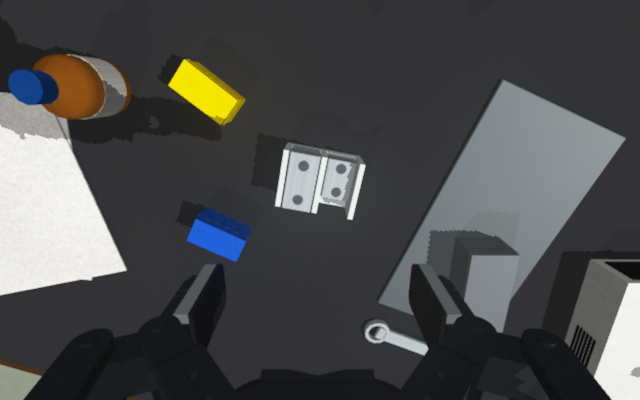

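The rack is at (320,180). The left block at (302,180) runs the rack's full length; the right one at (341,180) is shorter and lower. Blue (220,235) and yellow (206,92) are look-alikes; the cover stands on the mat at (488,275). I'll confirm in a crop.

```bash
python3 - <<'E'
from h import *
c=load('w3'); im=c['pixels'][130:230,260:380,::-1]; cv2.imwrite('pics/w3crop.png',cv2.resize(im,None,fx=6,fy=6,interpolation=cv2.INTER_CUBIC))
g=c['pixels'].mean(2).astype(int)
for v in (150,165,180,195,210): print(v,g[v,270:372:2])
E
```

```text
150 [ 42  42  41  42  42  44  44 221 207 181  84  87  77  74  74  78  81  83
  90  88  88  89  88  92  95 126 110 109 115  96  87  74  55  48  46  50
  56  55  55  56  56  54  54  55  54  54  55  53  56  55  53]
165 [ 43  43  43  46  45  71 237 237 204 134 203 202 196 197 147 102 102 100
 102 127 203 205 201 200 177 179 237 238 143 188 198 198 197 195 118 102
 100 140 202 203 130 127 126 110 100 221 240 220  55  55  56]
180 [ 44  47  46  46 128 237 238 188 161 203 200 197 201 202 200 202 197 198
 202 205 207 203 203 127 227 238 220 145 193 202 200 206 203 201 202 201
 202 205 208 150 126 113  98 188 240 240 103  56  58  60  57]
195 [ 58  59  59 170 238 238 136 189 203 198 198 203 170 129 135 169 200 205
 206 204 202 184 166 238 238 188 197 204 203 203 207 150 103 102 118 195
 209 152 128 125 101 147 240 240 160  59  59  59  60  59  59]
210 [ 58  58  58  59  58  59  59  59  60  59  60  65  90 128 151 170 189 207
 204 203 120 228 238 217  61  62  60  62  62  61  62  60  61  61  61  60
  61  62 100 111 239 240 201  59  59  59  58  57  58  58  58]
```

View pics/w3crop.png

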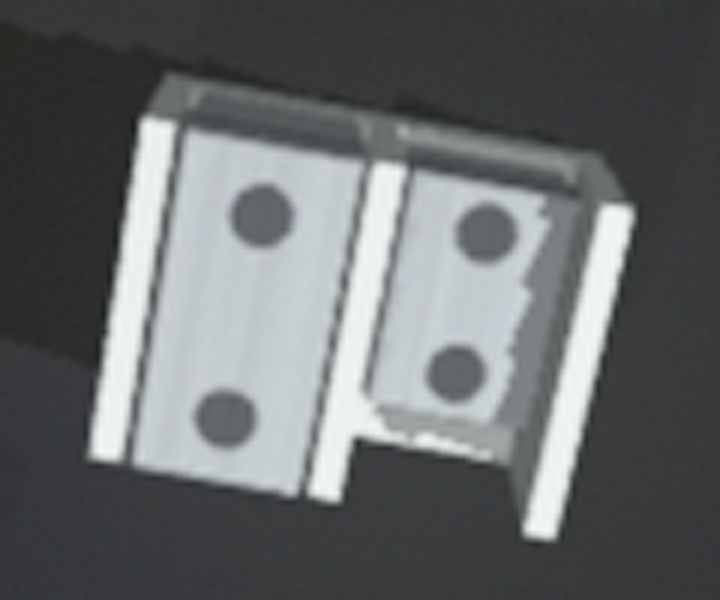

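The crop confirms it: the long block with two dark holes in the left channel, crop corners (188,128), (365,160), (300,497), (132,465), level with both rack ends and near the wall tops, is the long cell. The right one is shorter and sunk, so it is the short cell.

```bash
python3 - <<'E'
from h import *
w=load('w3'); q=np.array([(188,128),(365,160),(300,497),(132,465)])/6+[260,130]-.4
P=np.array([onplane(w,*x,.046) for x in q]); print(P.mean(0).round(4))
e=[P[(i+1)%4]-P[i] for i in range(4)]; print([(round(np.linalg.norm(x)*1e3,1),round(np.degrees(np.arctan2(x[1],x[0]))%180,1)) for x in e])
cmd(P.mean(0)+[0,0,.1-.046],np.degrees(np.arctan2(*(P[0]-P[3]+P[1]-P[2])[1::-1])))
r=rooffind(w,(488,275)); print('cover',r[1],cv2.minAreaRect(r[2])[0]); A=np.array([onplane(w,*x,.046) for x in r[2]]);print(A.round(3),A.mean(0))
t=load('top1'); r=rooffind(t,proj(t,[.595,.009,.046])); print(r[1], onplane(t,*r[1][0],.046))
E
```

```text
[ 0.5556 -0.2196  0.046 ]
[(np.float64(27.3), np.float64(102.0)), (np.float64(56.1), np.float64(11.8)), (np.float64(27.6), np.float64(100.8)), (np.float64(55.5), np.float64(11.5))]
pos [ 0.5475 -0.2111  0.2162] tool y deg 111.92 tz [-3.0e-04 -2.4e-03 -1.0e+00] shift norm [-0.011  -0.0268  0.2905] m [-0.0044 -0.0107  0.1162] clock 7.85 q7 [-0.    0.27  0.35  1.63 -0.09  1.25  2.32]
spin (tool z down: -turn) -0.4429 turn deg 79.73
cover ((507.0549011230469, 205.62460327148438), (130.0281524658203, 227.4267120361328), 29.357755661010742) (501.5000305175781, 206.00003051757812)
[[ 0.406 -0.091  0.046]
 [ 0.439  0.035  0.046]
 [ 0.632  0.046  0.046]
 [ 0.586 -0.092  0.046]] [ 0.51559668 -0.02567732  0.046     ]
((325.1575012207031, 230.88201904296875), (103.4623031616211, 55.326053619384766), 88.15238952636719) [ 5.28286216e-01 -3.12976081e-04  4.60000000e-02]
```

arm_command --series "0 -0.011 -0.0268 0.024 0;0 0 0 0.024 0.0557;0 0 0 0.024 0.0557;0 0 0 0.024 0.0557;0 0 0 0.024 0.0557;0 0 0 0.024 0.0557;0 0 0 0.024 0.0557;0 0 0 0.024 0.0557;0 0 0 0.024 0.0557;0 0 0 0.024 0.0557"

```text
clock: 9.1
position: [0.5585, -0.2119, 0.1187]
ee_rot: [0.56, 0.829, 0.0, -0.0]
ft_force: [-0.5, -0.4, -0.0]
grip_width: 1.001
grasp_force: 0.0
```

arm_command --series "0 0 0 0 0.0557;0 0 0 0 0;0 0 0 0 0;0 0 0 0 0;0 0 0 0 0;0 0 0 0 0;0 0 0 0 0;0 0 0 0 0;0 0 0 0 0;0 0 0 0 0"

```text
clock: 10.35
position: [0.5577, -0.2133, 0.1199]
ee_rot: [0.629, 0.778, 0.0, -0.0]
ft_force: [0.6, -0.5, -0.9]
grip_width: 0.999
grasp_force: 0.0
```

```bash
python3 - <<'E'
from h import *
cmd([.5556,-.2196,.035],11.7)
c=grab('wrist','w4'); print(proj(c,[.5556,-.2196,.046]))
u,v=proj(c,[.5556,-.2196,.046]).astype(int); print(u,v)
x0,y0=u-80,v-80; im=c['pixels'][y0:y0+160,x0:x0+160,::-1]; cv2.imwrite('pics/w4crop.png',cv2.resize(im,None,fx=3.75,fy=3.75,interpolation=cv2.INTER_CUBIC)); print(x0,y0,im.shape)
E
```

```text
pos [ 0.5577 -0.2133  0.1199] tool y deg 12.1 tz [ 0.e+00  1.e-04 -1.e+00] shift norm [-0.0143 -0.0085  0.2122] m [-0.0057 -0.0034  0.0849] clock 10.35 q7 [-0.2   0.42  0.61  1.72 -0.27  1.09  0.71]
spin (tool z down: -turn) 0.0022 turn deg -0.4
[310.28037451 232.07172316]
310 232
230 152 (160, 160, 3)
```

View pics/w4crop.png

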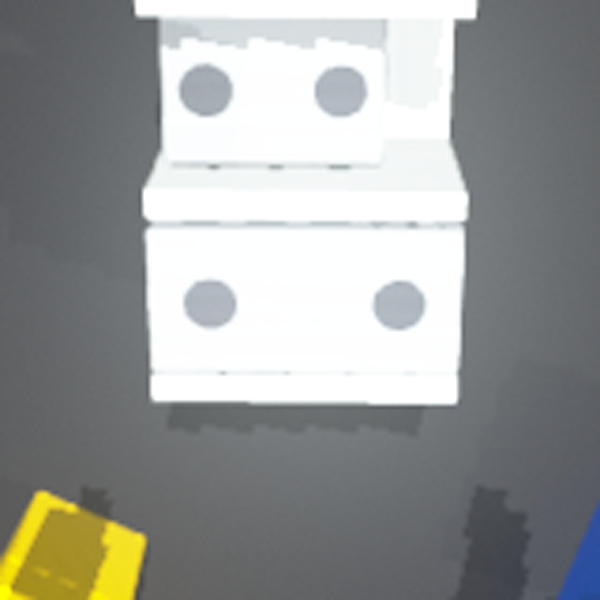

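The crop shows the long cell in the nearer channel: corners (147,226), (464,228), (458,373), (151,371), holes at (210,304) and (399,304); the short cell lies behind at (275,100).

```bash
python3 - <<'E'
from h import *
w=load('w4'); w3=load('w3'); f=lambda a:np.array(a)/3.75+[230,152]-.37
g=lambda a:np.array(a)/6+[260,130]-.42
q=f([(147,226),(464,228),(458,373),(151,371)])
P=np.array([onplane(w,*x,.046) for x in q]); print(P.round(4),P.mean(0).round(4))
e=[P[(i+1)%4]-P[i] for i in range(4)]; print([(round(np.linalg.norm(x)*1e3,1),round(np.degrees(np.arctan2(x[1],x[0]))%180,1)) for x in e])
H4=f([(210,304),(399,304)]);H3=g([(262,215),(225,418)])
print('holes w4',[onplane(w,*x,.046).round(4) for x in H4],'w3',[onplane(w3,*x,.046).round(4) for x in H3])
for a,b in((0,0),(1,1),(0,1),(1,0)): print(a,b,tri([(w,*H4[a]),(w3,*H3[b])]).round(4))
cmd([*P.mean(0)[:2],.035],11.7)
E
```

```text
[[ 0.5262 -0.2112  0.046 ]
 [ 0.5803 -0.1999  0.046 ]
 [ 0.5861 -0.2276  0.046 ]
 [ 0.5315 -0.2389  0.046 ]] [ 0.556  -0.2194  0.046 ]
[(np.float64(55.2), np.float64(11.7)), (np.float64(28.2), np.float64(102.0)), (np.float64(55.8), np.float64(11.7)), (np.float64(28.2), np.float64(100.8))]
holes w4 [array([ 0.5396, -0.2235,  0.046 ]), array([ 0.5725, -0.2164,  0.046 ])] w3 [array([ 0.5393, -0.2233,  0.046 ]), array([ 0.5723, -0.2166,  0.046 ])]
0 0 [ 0.5395 -0.2234  0.0461]
1 1 [ 0.5725 -0.2166  0.0456]
0 1 [ 0.5493 -0.2133  0.0832]
1 0 [ 0.561  -0.2241  0.0203]
pos [ 0.5577 -0.2133  0.1199] tool y deg 12.1 tz [-0.e+00  1.e-04 -1.e+00] shift norm [-0.014  -0.0073  0.2122] m [-0.0056 -0.0029  0.0849] clock 10.4 q7 [-0.2   0.42  0.61  1.72 -0.27  1.09  0.71]
spin (tool z down: -turn) 0.0022 turn deg -0.4
```

arm_command --series "0 -0.014 -0.0073 0.04 0.002;0 0 0 0.05 0;0 0 0 0.05 0;0 0 0 0.05 0;0 0 0 0.022 0;0 0 0 0 0;0.8 0 0 0 0;0.8 0 0 0 0;0.8 0 0 0 0;0.8 0 0 0 0" --newtons 50

```text
clock: 11.65
position: [0.5567, -0.2196, 0.0361]
ee_rot: [0.631, 0.776, 0.0, 0.001]
ft_force: [-0.7, 1.0, 5.9]
grip_width: 0.644
grasp_force: 54.0
```

```bash
python3 - <<'E'
from h import *
cmd([.46,.0,.13],22)
E
```

```text
pos [ 0.5567 -0.2196  0.0361] tool y deg 11.73 tz [ 1.6e-03 -2.0e-04 -1.0e+00] shift norm [ 0.5866 -0.1246 -0.2353] m [ 0.2346 -0.0498 -0.0941] clock 11.65 q7 [-0.15  0.54  0.56  1.77 -0.35  0.94  0.77]
spin (tool z down: -turn) -0.057 turn deg 10.27
```

arm_command --series "0.8 0 0 -0.05 0;0.8 0 0 -0.06 0;0.8 0 0 -0.06 0;0.8 0 0 -0.06 0;0.8 0.0978 -0.0208 0 0;0.8 0.0978 -0.0208 0 0;0.8 0.0978 -0.0208 0 0;0.8 0.0978 -0.0208 0 0;0.8 0.0978 -0.0208 0 0;0.8 0.0978 -0.0208 0 0"

```text
clock: 12.9
position: [0.4589, 0.0013, 0.1281]
ee_rot: [0.631, 0.776, 0.001, 0.0]
ft_force: [0.0, -0.4, -1.8]
grip_width: 0.639
grasp_force: 53.5
```

arm_command --series "0.8 0 0 0 -0.028;0.8 0 0 0.05 -0.029;0.8 0 0 0.05 0;0.8 0 0 0.05 0;0.8 0 0 0.04 0;0.8 0 0 0 0;0.8 0 0 0 0;0.8 0 0 0 0;0.8 0 0 0 0;0.8 0 0 0 0"

```text
clock: 14.15
position: [0.4596, 0.0003, 0.0513]
ee_rot: [0.559, 0.829, 0.0, 0.0]
ft_force: [0.5, -0.3, -1.0]
grip_width: 0.648
grasp_force: 53.4
```

```bash
python3 - <<'E'
from h import *
cmd([.46,.0,.0302],22)
E
```

```text
pos [4.596e-01 3.000e-04 5.130e-02] tool y deg 22.0 tz [ 4.e-04  3.e-04 -1.e+00] shift norm [-0.0012  0.0007  0.0528] m [-0.0005  0.0003  0.0211] clock 14.15 q7 [-0.58  0.21  0.52  2.11 -0.14  0.85  0.41]
spin (tool z down: -turn) -0.0 turn deg 0.0
```

arm_command --series "0.8 0 0 0.025 0;0.8 0 0 0.02 0;0.8 0 0 0.008 0;0.8 0 0 0 0;0.8 0 0 0 0;0 0 0 0 0;0 0 0 0 0;0 0 0 0 0;0 0 0 0 0;0 0 0 0 0"

```text
clock: 15.4
position: [0.4594, 0.0003, 0.0299]
ee_rot: [0.559, 0.829, 0.0, -0.0]
ft_force: [0.7, -0.6, -0.4]
grip_width: 1.003
grasp_force: 0.0
```

arm_command --series "0 0 0 -0.05 0;0 0 0 -0.06 0;0 0 0 -0.06 0;0 0 0 -0.05 -0.05;0 0 0 0 -0.05;0 0 0 0 -0.05;0 0 0 0 -0.05;0 0 0 0 -0.05;0 0 0 0 -0.05;0 0 0 0 -0.05"

```text
clock: 16.65
position: [0.4594, 0.0003, 0.1179]
ee_rot: [0.041, 0.999, 0.0, -0.0]
ft_force: [-0.2, 0.3, 0.2]
grip_width: 0.999
grasp_force: 0.0
```

arm_command --series "0 0 0 0 -0.05;0 0 0 0 -0.05;0 0 0 0 -0.05;0 0 0 0 0;0 0 0 0 0;0 0 0 0 0;0 0 0 0 0;0 0 0 0 0;0 0 0 0 0;0 0 0 0 0"

```text
clock: 17.9
position: [0.4594, 0.0003, 0.1179]
ee_rot: [-0.191, 0.982, 0.0, -0.0]
ft_force: [0.9, -0.6, 0.2]
grip_width: 0.999
grasp_force: 0.0
```

```bash
python3 - <<'E'
from h import *
cmd([.46,.0,.043],112)
c=grab('wrist','w5'); print(proj(c,[.46,0,.04]))
E
```

```text
pos [4.594e-01 3.000e-04 1.179e-01] tool y deg 111.99 tz [-0.e+00  1.e-04 -1.e+00] shift norm [-0.0012 -0.0012  0.1872] m [-0.0005 -0.0005  0.0749] clock 17.9 q7 [-0.52  0.09  0.44  2.06 -0.05  1.    1.9 ]
spin (tool z down: -turn) -0.0001 turn deg 0.01
[315.13965399 219.34477829]
```

View pics/w5.png

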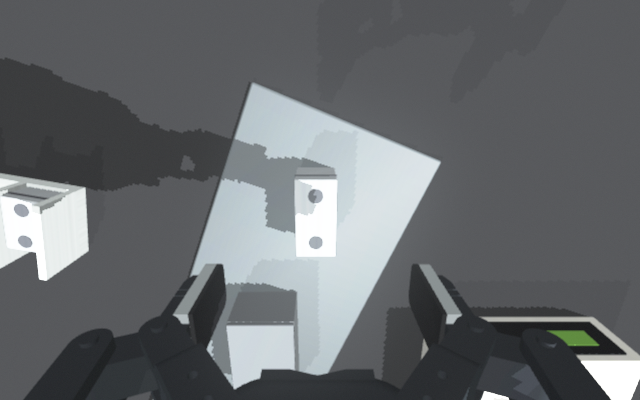

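The cell stands upright at (316,217) on the mat, its long sides facing the fingers; the cover stands at (263,340).

arm_command --series "0 -0.0012 -0.0005 0.05 0;0 0 0 0.05 0;0 0 0 0.05 0;0 0 0 0.037 0;0 0 0 0 0;0.9 0 0 0 0;0.9 0 0 0 0;0.9 0 0 0 0;0.9 0 0 0 0;0.9 0 0 0 0" --newtons 60

```text
clock: 19.2
position: [0.4604, 0.0004, 0.0438]
ee_rot: [-0.191, 0.982, 0.0, 0.001]
ft_force: [-1.5, -0.3, 7.6]
grip_width: 0.311
grasp_force: 59.6
```

```bash
python3 - <<'E'
from h import *
cmd([.5758,.235,.16],112)
t=load('top1'); p=t['pixels']; m=(p.mean(2)>150); m[:,:190]=0;m[:,285:]=0;m[:170]=0;m[260:]=0
print(quads(t,m,800)[0][2].tolist())
E
```

```text
pos [4.604e-01 4.000e-04 4.380e-02] tool y deg 112.0 tz [ 1.e-03  5.e-04 -1.e+00] shift norm [-0.4874  0.4358 -0.29  ] m [-0.195   0.1743 -0.116 ] clock 19.2 q7 [-0.5   0.22  0.43  2.11 -0.12  0.83  1.97]
spin (tool z down: -turn) -0.0 turn deg 0.0
[[248, 175], [274, 233], [221, 257], [197, 197]]
```

arm_command --series "0.9 0 0 -0.06 0;0.9 0 0 -0.11 0;0.9 0 0 -0.12 0;0.9 -0.0983 0.0623 0 0;0.9 -0.0983 0.0623 0 0;0.9 -0.0983 0.0623 0 0;0.9 -0.0983 0.0623 0 0;0.9 -0.0983 0.0623 0 0;0.9 -0.0983 0.0623 0 0;0.9 -0.0983 0.0623 0 0"

```text
clock: 20.45
position: [0.6504, 0.2664, 0.1588]
ee_rot: [-0.191, 0.982, 0.0, -0.0]
ft_force: [0.9, 0.0, -0.1]
grip_width: 0.309
grasp_force: 59.8
```

arm_command --series "0.9 0 0 0 0;0.9 0 0 0 0;0.9 0 0 0 0;0.9 0 0 0 0;0.9 0 0 0 0;0.9 0 0 0 0;0.9 0 0 0 0;0.9 0 0 0 0;0.9 0 0 0 0;0.9 0 0 0 0"

```text
clock: 21.7
position: [0.6498, 0.2651, 0.1591]
ee_rot: [-0.191, 0.982, 0.0, 0.0]
ft_force: [-0.1, 0.5, -1.3]
grip_width: 0.308
grasp_force: 59.7
```

```bash
python3 - <<'E'
from h import *
cmd([.5758,.235,.16],112)
c=grab('wrist','w6'); grab('top','top2'); print(proj(c,[.5758,.235,.07]))
x0,y0=180,60; cv2.imwrite('pics/w6crop.png',cv2.resize(c['pixels'][60:360,180:480,::-1],None,fx=2,fy=2,interpolation=cv2.INTER_CUBIC))
E
```

```text
pos [0.6498 0.2651 0.1591] tool y deg 112.0 tz [ 0.e+00  1.e-04 -1.e+00] shift norm [ 0.1997 -0.0005 -0.0022] m [ 0.0799 -0.0002 -0.0009] clock 21.7 q7 [-0.68  0.57  0.33  1.36 -0.19  1.24  1.62]
spin (tool z down: -turn) -0.0 turn deg 0.0
[315.45940797  93.17320945]
```

View pics/w6crop.png

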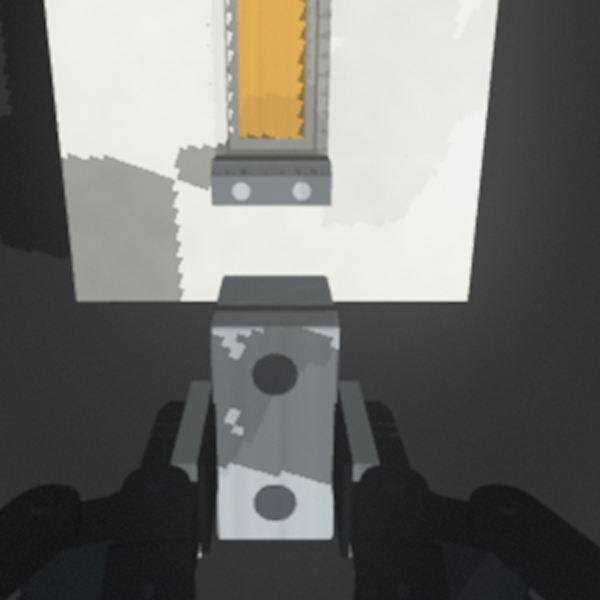

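The crop shows the held cell square in the fingers, holes at crop (275,374) and (275,503), and the pocket with its brass plate and near cheek top at crop x 212–331, y 176–205; the far cheek lies above the crop.

```bash
python3 - <<'E'
from h import *
c=load('w6'); g=c['pixels'].mean(2).astype(int)
s=np.array([.6498,.2651,.1591])
R=Rot.from_quat(manip.get_obs()['ee_rot'])
for H in((275,374),(275,503)):
    P=onplane(c,H[0]/2+179.75,H[1]/2+59.75,.1553); print('hole rel tool',R.inv().apply(P-s).round(4))
m=(g<90).astype(np.uint8); 
print('col 317 rows 30-170'); print(g[20:170,317]); print('col 330',g[20:170,330])
for v in(155,158,50,45,40,35,80,110): print(v,g[v,270:360])
E
```

```text
hole rel tool [0.017  0.0009 0.0038]
hole rel tool [-0.0168  0.0009  0.0038]
col 317 rows 30-170
[141 142 141 143 142 141 141 142 141 141 141 141 140 141 126 112 114 113
 113 113 114 114 128 113  79  78 101 117 118 190 228 228 227 198 151 157
 159 159 160 159 160 160 160 160 160 159 160 159 159 159 159 159 159 159
 159 159 159 159 160 159 158 159 159 159 158 159 158 159 158 159 158 158
 158 158 158 158 158 159 159 159 158 158 157 158 158 158 156 151 150 149
 149 148 149 149 149 149 148 149 149 150 151 148 151 149 150 150 150 150
 140 141 148 148 148 147 135 119 115 101  82  77  98 114 112 111 109 109
 111 112 127 136 136 136 136 137 137 136 137 136 137 136 136 136 167 220
 235 234 234 234 233 234]
col 330 [190 209 211 211 211 211 210 210 210 202 171 143 141 140 126 112 113 113
 114 113 113 113 128 113  79  80 102 117 110 132 152 151 153 152 152 158
 153 143 143 129 143 161 162 162 162 162 152 143 128 115 142 163 162 162
 161 153 141 142 128 141 161 162 161 161 162 151 142 128 114 113 114 114
 142 161 152 142 142 128 113 112 113 141 161 153 142 141 125 107 105 105
 133 153 142 133 132
[... 2479 characters left out ...]
7 237 237 237 237 238 238 234 229 226
 226 226 226 226 200 195 217 178 151 151 153 155 157 158 159 158 160 162
 162 161 159 158 156 157 158 158 159 159 159 158 158 159 160 160 161 159
 159 159 160 161 159 161 161 153 142 144 149 153 160 151 134 149 165 165
 166 162 166 215 237 237 238 238 238 236 231 229 230 230 230 230 230 229]
110 [237 237 237 237 237 236 236 236 236 236 236 236 235 235 236 235 230 225
 226 226 227 227 218 186 180 173 147 148 147 151 154 158 154 149 149 151
 153 150 148 147 147 148 149 150 149 150 150 149 148 150 150 150 151 148
 148 149 152 150 151 144 133 124 132 149 150 150 148 128 135 166 165 166
 163 155 194 226 224 225 225 225 226 226 226 225 225 226 227 227 227 227]
```

```bash
python3 - <<'E'
from h import *
c=load('w6'); s=np.array([.6498,.2651,.1591]); R=Rot.from_quat(manip.get_obs()['ee_rot'])
T=lambda u,v,z=.07: R.inv().apply(onplane(c,u,v,z)-s)[:2]*1e3
for n,u,v in[('near outer',315.4,162),('near inner flat',315.4,148),('far inner flat',315.4,34),('near L',285.7,158),('near R',345.2,158),('far L',283,40),('far R',347.8,40),('far L35',281.7,35),('far R35',348.6,35)]: print(n,T(u,v).round(1))
g=c['pixels'].mean(2).astype(int); print(g[0:25,317],g[30,270:360])
# detector outline white corners deck
q=quads(c,(g>130)&(np.indices(g.shape)[0]<212),3000)[0]; print(q[2].tolist())
# second view: top camera
t=load('top2'); gt=t['pixels'].mean(2).astype(int); print(proj(t,[.5758,.235,.07])); u,v=proj(t,[.5758,.235,.07]).astype(int); print(gt[v-24:v+25,u-18:u+19:1])
E
```

```text
near outer [36.3 -0.3]
near inner flat [45.6 -0.3]
far inner flat [113.1  -0.2]
near L [ 39. -20.]
near R [39.  19.5]
far L [109.9 -19.4]
far R [109.9  19.1]
far L35 [112.5 -20.1]
far R35 [112.6  19.4]
[233 232 232 232 232 232 231 232 231 230 230 231 218 180 157 151 144 141
 142 142 141 142 141 143 142] [170 172 171 172 172 171 173 172 173 172 173 159 143 143 142 142 142 142
 143 142 142 141 142 142 146 160 178 190 194 188 173 151 142 142 142 141
 142 142 141 141 141 141 142 141 141 141 141 141 140 141 141 141 141 141
 141 141 141 140 138 152 171 178 181 177 163 143 134 134 133 134 134 134
 134 134 134 134 133 134 140 196 229 229 228 228 229 228 228 228 228 229]
[[434, 0], [413, 210], [218, 208], [196, 0]]
[232.66096978 214.41405732]
[[126 124 122 ... 163 163 163]
 [126 125 122 ... 162 163 163]
 [132 122 108 ... 161 162 162]
 ...
 [115 112 109 ... 225 226 225]
 [116 113 110 ... 225 226 225]
 [117 113 112 ... 225 225 225]]
```

arm_command --series "0.9 0.03 -0.0015 0 0;0.9 0.045 -0.0014 0 0;0.9 0.05 0 0 0;0.9 0.045 0 0 0;0.9 0.0283 0 0 0;0.9 0 0 0.05 0;0.9 0 0 0.05 0;0.9 0 0 0.015 0;0.9 0 0 0 0;0.9 0 0 0 0"

```text
clock: 23.05
position: [0.5772, 0.2344, 0.1135]
ee_rot: [-0.191, 0.982, 0.0, 0.0]
ft_force: [0.0, -0.2, -1.4]
grip_width: 0.309
grasp_force: 59.7
```

```bash
python3 - <<'E'
from h import *
s=np.array([.6498,.2651,.1591]); R=Rot.from_quat(manip.get_obs()['ee_rot'])
tgt=s+R.apply([.0793,-.00115,0]); tgt[2]=.095; print(tgt); cmd(tgt,112.1)
c=grab('wrist','w7'); cv2.imwrite('pics/w7.png',c['pixels'][:,:,::-1])
E
```

```text
[0.57669811 0.23434416 0.095     ]
pos [0.5772 0.2344 0.1135] tool y deg 111.99 tz [ 7.e-04  3.e-04 -1.e+00] shift norm [0.0012 0.0003 0.0463] m [0.0005 0.0001 0.0185] clock 23.05 q7 [-0.72  0.44  0.33  1.64 -0.16  1.08  1.61]
spin (tool z down: -turn) -0.0006 turn deg 0.11
```

View pics/w7.png

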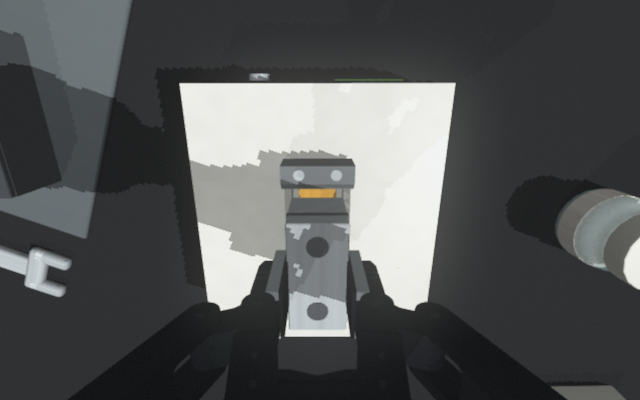

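The cell (centre column 317.5) lines up with the cheek (280–355, centre 317.5). Lower it in.

arm_command --series "0.9 0.0012 0 0.015 0;0.9 0 0 0.015 0;0.9 0 0 0.015 0;0.9 0 0 0.012 0;0.9 0 0 0.01 0;0.9 0 0 0.008 0;0.9 0 0 0.004 0;0.9 0 0 0 0;0.9 0 0 0 0;0.9 0 0 0 0"

```text
clock: 24.35
position: [0.5763, 0.2342, 0.0817]
ee_rot: [-0.191, 0.982, 0.0, 0.0]
ft_force: [-0.1, 0.3, -1.6]
grip_width: 0.314
grasp_force: 59.7
```

arm_command --series "0.9 0 0 0.0025 0;0.9 0 0 0.0025 0;0.9 0 0 0.0025 0;0.9 0 0 0.0025 0;0.9 0 0 0 0;0.9 0 0 0 0;0.9 0 0 0 0;0.9 0 0 0 0;0.9 0 0 0 0;0.9 0 0 0 0"

```text
clock: 25.6
position: [0.5763, 0.2341, 0.0781]
ee_rot: [-0.191, 0.982, 0.0, 0.0]
ft_force: [-3.3, -0.3, 5.1]
grip_width: 0.31
grasp_force: 60.6
```

Contact with the plate at about 7 N; continue gently.

arm_command --series "0.9 0 0 0.0025 0;0.9 0 0 0.0025 0;0.9 0 0 0.0025 0;0.9 0 0 0.002 0;0.9 0 0 0 0;0.9 0 0 0 0;0.9 0 0 0 0;0.9 0 0 0 0;0.9 0 0 0 0;0.9 0 0 0 0"

```text
clock: 26.85
position: [0.5763, 0.2342, 0.0745]
ee_rot: [-0.191, 0.982, 0.0, 0.0]
ft_force: [-3.8, -1.3, 6.6]
grip_width: 0.31
grasp_force: 60.8
```

arm_command --series "0.9 0 0 0.001 0;0.9 0 0 0.001 0;0.9 0 0 0.001 0;0.9 0 0 0 0;0.9 0 0 0 0;0.9 0 0 0 0;0.9 0 0 0 0;0.9 0 0 0 0;0.9 0 0 0 0;0.9 0 0 0 0"

```text
clock: 28.1
position: [0.5763, 0.2341, 0.0739]
ee_rot: [-0.191, 0.982, 0.0, 0.0]
ft_force: [-7.3, -2.1, 13.2]
grip_width: 0.313
grasp_force: 61.4
```

The force rises at TCP 0.0739, as predicted for the hard floor. Release and back off.

arm_command --series "0.9 0 0 -0.001 0;0 0 0 0 0;0 0 0 0 0;0 0 0 0 0;0 0 0 0 0;0 0 0 -0.05 0;0 0 0 -0.08 0;0 0 0 -0.08 0;0 0 0 0 0;0 0 0 0 0"

```text
clock: 29.35
position: [0.5762, 0.2341, 0.1573]
ee_rot: [-0.191, 0.982, 0.0, 0.0]
ft_force: [0.2, -1.1, -0.3]
grip_width: 1.004
grasp_force: 0.0
```

arm_command --series "0 -0.03 0 -0.03 0;0 -0.05 0 0 0;0 -0.05 0 0 0;0 -0.05 0 0 0;0 -0.02 0 0 0;0 0 0 0 0;0 0 0 0 0;0 0 0 0 0;0 0 0 0 0;0 0 0 0 0"

```text
clock: 30.6
position: [0.6503, 0.2641, 0.1691]
ee_rot: [-0.191, 0.982, 0.0, 0.0]
ft_force: [-0.6, 0.5, 0.2]
grip_width: 0.999
grasp_force: 0.0
```

```bash
python3 - <<'E'
from h import *
s=manip.get_obs(); print(s['clock'],s['position'])
c=grab('wrist','w8'); g=c['pixels'].mean(2).astype(int); t=grab('top','top3')
u,v=proj(c,[.5763,.2341,.07]); print(u,v); u,v=int(u),int(v)
print('col',v-75,g[max(v-75,0):v+75,u+6].tolist()); 
for d in(-15,0,15): print('row',v+d,u-40,g[v+d,u-40:u+41].tolist())
p=c['pixels'].astype(int); hsv=cv2.cvtColor(c['pixels'],cv2.COLOR_RGB2HSV)
m=(g<90)&(g>20); m[:v-50]=0;m[v+50:]=0;m[:,:u-20]=0;m[:,u+20:]=0
for q in quads(c,m,15): print(q[0],q[1])
E
```

```text
30.6 [0.65034111 0.26410596 0.16905562]
315.6730823644124 92.98673781719005
col 17 [200, 151, 139, 134, 133, 133, 133, 134, 133, 133, 133, 133, 133, 132, 133, 133, 132, 132, 133, 124, 110, 105, 104, 104, 104, 105, 103, 95, 82, 138, 180, 186, 185, 185, 185, 184, 185, 184, 184, 184, 165, 125, 104, 104, 105, 104, 105, 105, 104, 105, 104, 104, 104, 104, 110, 143, 175, 184, 183, 183, 185, 183, 184, 183, 184, 183, 184, 184, 184, 183, 183, 184, 185, 184, 185, 184, 183, 183, 184, 183, 184, 183, 183, 184, 183, 185, 185, 185, 184, 183, 185, 184, 184, 184, 185, 170, 136, 109, 104, 103, 104, 103, 106, 107, 108, 109, 109, 109, 121, 168, 196, 196, 196, 197, 197, 197, 197, 198, 183, 131, 79, 108, 120, 111, 110, 106, 101, 103, 122, 136, 136, 136, 135, 136, 137, 136, 136, 137, 135, 136, 135, 135, 183, 226, 233, 233, 234, 234, 233, 234]
row 77 275 [235, 235, 214, 164, 164, 164, 163, 165, 164, 164, 164, 164, 164, 152, 134, 130, 130, 131, 130, 121, 110, 153, 196, 203, 203, 204, 203, 200, 198, 198, 196, 198, 198, 195, 190, 189, 188, 188, 187, 187, 187, 190, 189, 188, 185, 183, 185, 183, 185, 187, 189, 19
[... 282 characters left out ...]
2, 202, 202, 200, 192, 183, 185, 184, 186, 187, 188, 188, 186, 187, 186, 187, 187, 188, 188, 185, 183, 182, 184, 185, 186, 188, 190, 190, 190, 191, 193, 192, 191, 190, 189, 189, 189, 190, 188, 155, 127, 149, 150, 149, 149, 149, 192, 224, 225, 225, 225, 230, 235, 235, 235, 236, 236]
row 107 275 [235, 235, 235, 212, 162, 163, 163, 163, 162, 162, 161, 162, 161, 160, 147, 130, 130, 130, 129, 131, 116, 124, 177, 203, 201, 201, 201, 198, 193, 186, 183, 183, 184, 187, 189, 189, 187, 186, 186, 186, 186, 189, 188, 184, 181, 182, 185, 185, 187, 188, 189, 190, 191, 191, 198, 205, 203, 203, 202, 201, 201, 203, 201, 165, 131, 149, 146, 143, 144, 162, 204, 224, 223, 225, 229, 233, 233, 234, 234, 233, 234]
```

arm_command --series "0 0.04 0 0 0;0 0.04 0.04 0 0;0 0.04 0.05 0 0;0 0.04 0.05 0 0;0 0.04 0.05 0 0;0 0 0.05 0 0;0 0 0 0 0;0 0 0 0 0;0 0 0 0 0;0 0 0 0 0"

```text
clock: 31.95
position: [0.5408, 0.3224, 0.1689]
ee_rot: [-0.19, 0.982, -0.0, 0.0]
ft_force: [-0.3, -0.3, -0.1]
grip_width: 0.999
grasp_force: 0.0
```

```bash
python3 - <<'E'
from h import *
a,b=load('w8'),grab('wrist','w9'); print(manip.get_obs()['position'])
R=Rot.from_quat(manip.get_obs()['ee_rot']); C=np.array([.5763,.2341,.07])
def dark(c,P,bright=False):
    u,v=proj(c,P); x0,y0=int(u)-13,int(v)-13; w=c['pixels'][y0:y0+27,x0:x0+27].mean(2)
    m=((w>165) if bright else (w<130)).astype(np.uint8); n,l,s,ce=cv2.connectedComponentsWithStats(m)
    k=[i for i in range(1,n) if 15<s[i,4]<260 and s[i,0]>0 and s[i,1]>0 and s[i,0]+s[i,2]<27 and s[i,1]+s[i,3]<27]
    if not k: return None
    k=min(k,key=lambda i:np.hypot(*(ce[i]-13))); return (x0+ce[k][0],y0+ce[k][1],s[k,4])
for n,off,br in[('hole+',(.017,0),0),('hole-',(-.017,0),0),('screw nearL',(-.039,-.010),1),('screw nearR',(-.039,.010),1),('screw farL',(.039,-.010),1),('screw farR',(.039,.010),1)]:
    P=C+R.apply([*off,0]); o=[dark(c,P,br) for c in(a,b)]
    print(n,o, tri([(a,*o[0][:2]),(b,*o[1][:2])]).round(4) if all(o) else '')
E
```

```text
[0.54066242 0.32260493 0.16885362]
hole+ [(np.float64(316.96315789473687), np.float64(64.68947368421053), np.int32(190)), None] 
hole- [(np.float64(317.02564102564105), np.float64(119.03846153846153), np.int32(156)), (np.float64(190.00884955752213), np.float64(228.64601769911505), np.int32(113))] [0.5913 0.2411 0.0701]
screw nearL [(np.float64(302.5), np.float64(152.13793103448276), np.int32(58)), (np.float64(180.6), np.float64(255.17777777777778), np.int32(45))] [0.6157 0.2402 0.0702]
screw nearR [(np.float64(331.2), np.float64(152.1076923076923), np.int32(65)), (np.float64(206.54347826086956), np.float64(255.1086956521739), np.int32(46))] [0.6083 0.2586 0.0699]
screw farL [(np.float64(300.5), np.float64(27.5), np.int32(94)), None] 
screw farR [(np.float64(333.15), np.float64(27.65), np.int32(80)), None]
```

The cell top triangulates to 0.0701 m and the cheek tops to 0.0699–0.0702 m, so it is flush.

```bash
python3 -c "
from workcell import manip
print(manip.hand_in())"
```

```text
the job is handed in; nothing more can be done
None
```

I handed the job in at about 32 s: the cover stands on the mat, the long cell is in the pocket flush with the cheeks (0.2 mm or less by two wrist views), and I touched nothing else; `hand_in()` gave no verdict.

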